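# Check the closed height of a snack cup with the counter height gauge

### The job

Check the closed height of the blue-lidded snack cup: turn the turntable until that cup stands under the still raised foot of the height gauge, then press the gauge's yellow pad down until the foot rests well on the lid with its spring pressed in about halfway (not to its stop), and leave it reading. Turn only the turntable: do not touch or tip the cups, jar or spoon cup on it, never let the tall spoon cup, the jar or the other cup strike the gauge, and leave the timer and the other things on the counter where they are.

Things in the scene. Friction and masses are not known exactly. Their poses are not given: they have to be found in the camera images.
- turntable_base: Fixed dark round foot (dia 260, 15 mm high) under the turntable; origin on the counter, on the turntable's vertical axis. Its x axis points to the gauge column.
- turntable (a joint): Angle (rad) of the turntable disc about its vertical axis, positive counter-clockwise from above; it turns many turns both ways and stays where left (light friction, about 0.12 N m, so 1 N at a peg). What stands on it turns with it if turned smoothly.
- turntable_top (a point): Centre of the upper surface of the round wooden turntable disc (dia 360 mm), 35 mm above the counter. Six upright dark wooden pegs stand on it near the rim, 60 degrees apart on a 165 mm radius, each 16 mm thick, 60 mm high; push them to turn it.
- peg0 (a point): Centre of the top of one of the six turntable pegs, 95 mm above the counter (16 mm thick, 60 mm high); turns with the disc.
- peg1 (a point): Centre of the top of one of the six turntable pegs, 95 mm above the counter (16 mm thick, 60 mm high); turns with the disc.
- peg2 (a point): Centre of the top of one of the six turntable pegs, 95 mm above the counter (16 mm thick, 60 mm high); turns with the disc.
- peg3 (a point): Centre of the top of one of the six turntable pegs, 95 mm above the counter (16 mm thick, 60 mm high); turns with the disc.
- peg4 (a point): Centre of the top of one of the six turntable pegs, 95 mm above the counter (16 mm thick, 60 mm high); turns with the disc.
- peg5 (a point): Centre of the top of one of the six turntable pegs, 95 mm above the counter (16 mm thick, 60 mm high); turns with the disc.
- gauge: Fixed height gauge: dark foot plate 70 x 130 x 12 mm, 22 x 30 mm column 235 mm high, about 250 mm from the turntable axis. Origin on the counter below the foot; +x points to the column, 150 mm away. A grey arm, 20 mm wide, underside 182 mm up when raised, reaches 150 mm over the turntable and carries pad and foot; only things below 135 mm pass under the raised foot.
- gauge_slide (a joint): How far the gauge's carriage (sleeve, arm, pad, foot) has been lowered, m: 0 raised, 0.05 lowest. It stays where it is left, held by about 8 N of friction; its weight is 3 N, so about 5 N starts it moving down, and 6 to 10 N once the foot presses on something.
- gauge_pad (a point): Centre of the flat top of the yellow round press pad (dia 36 mm), right above the foot; 245 mm above the counter when raised. Goes down with the carriage.
- gauge_foot (a joint): How far the black sprung foot is pressed up into the arm, m: 0 free, 0.016 at its stop (about 0.008 is halfway). Spring 200 N/m with 1 N preload. Height of the foot's underside = 0.135 - gauge_slide + gauge_foot.
- foot_tip (a point): Centre of the underside of the black foot disc (dia 22 mm), about 100 mm from the turntable's axis; 135 mm above the counter when raised and free.
- blue_cup: The snack cup to check: white cup, blue lid, 72 mm widest, 78 mm high, loose on the turntable, about 100 mm from its axis. Origin at the centre of its underside, z up.
- blue_cup_lid (a point): Centre of the flat top of the blue lid (lid dia 72 mm), 78 mm above the disc, 113 mm above the counter.
- white_cup: The other snack cup, same size, white lid, loose on the turntable at about 100 mm from its axis; low enough to pass under the raised foot. Origin at the centre of its underside.
- spoon_cup: Stainless steel spoon cup, dia 70, 100 mm high, with three upright spoons reaching 201 mm above its underside; loose on the turntable at about 100 mm from its axis; too tall to pass under the gauge. Origin at the centre of its underside.
- cookie_jar: Closed glass cookie jar, dia 108, 152 mm high with its lid knob, loose at the middle of the turntable. Origin at the centre of its underside.
- timer: Red plastic kitchen timer with a turning knob, dia 66, 55 mm high, loose on the counter beside the turntable. Origin at the centre of its underside.
- oil_bottle: Green glass oil bottle, dia 64, 200 mm high, loose on the counter; origin at the centre of its underside.
- mug: Blue mug, dia 80, 90 mm high, loose on the counter; origin at the centre of its underside.
- pepper_mill: Dark wooden pepper mill, dia 54, 140 mm high, loose on the counter; origin at the centre of its underside.
- bowl: Terracotta bowl, dia 150, 60 mm high, loose on the counter; origin at the centre of its underside.
Mind the look-alikes: they are no part of the job. Leave any orange look-alike of the white_cup alone. Leave any red look-alike of the spoon_cup alone.

How it is judged:
By the outcome, as a careful person would: the job done as asked, in the order asked, and still so for the second after the job is handed in, with the robot touching nothing.
It also fails if it takes over 72 s, if anything falls off the work surface, if the arm or the gripper's body presses on something with over 40 N, if the wrist force passes 120 N, or if a joint passes its speed limit or range.

### The arm

A 6-joint arm with a two-finger parallel gripper is mounted at the origin on the work surface. World frame = base frame: x ahead of the robot, y to its left, z up, the work surface at z = 0. Lengths are in m, angles in degrees, forces in N, time in s.
With the tool pointing down it reaches from about 0.15 to 0.775 m from the base axis. Payload 6.1 kg.
Tool frame: the origin (TCP) lies between the finger pads; the fingertips stand ahead of it and the grasp point (between the pads) lies 6 mm ahead of it (ctrl.nose_length is the z of the fingertips in the tool frame, in m); z points along the fingers, y is the line along which they close (so a half turn about z gives the same grasp; the last joint's range is limited). The gripper opens to 85 mm and grips with 20 to 120 N. Pads are 22 mm wide; open, the fingers measure 114 mm over their backs; the gripper's body (76 mm by 85 mm) begins 54 mm behind the grasp point. The pads swing forward as they close: fully open they stand 13 mm farther back than shut.
Start: joints at [72.88, 7.208, -2.269, 80.523, 0, 90], TCP at [0.155, 0.502, 0.256] pointing down, gripper open.
Joint ranges: [-155.77, 155.77], [-54.66, 111.73], [-72.52, 77.12], [-102.08, 115.82], [-83.92, 84.16], [-180, 180]. Speed limits (degrees/s): [136.94, 136.94, 172.46, 180, 180, 180].

### API

Orientations are given as [roll, pitch, yaw] about the fixed x, y, z axes, in that order (R = Rz(yaw) Ry(pitch) Rx(roll)).
In Python, from workcell import ctrl gives the robot as it stands. The module is installed in compiled form; this text tells all that it offers.
- The arm moves only by the tool arm_command, never from a script. Its argument "commands" is text: rows parted by semicolons, each of 7 numbers parted by spaces: the turn, a rotation vector about the tool's x, y, z as a fraction of full scale, then the shift along the tool's x, y, z as a fraction of full scale, then the opening, from 0 (shut) to 1 (fully open). In form: rx ry rz dx dy dz gripper; .... A call has exactly 5 rows; each row is the pose to reach, as a shift and turn from the pose commanded when the call began, along the tool's axes at that moment, turning the shorter way round; what a row does not reach only later rows make up. Full scale, the value 1, is 0.25 m for a shift and 180 degrees for a turn. A row lasts 1/8 s, in which the tool goes at most 62.5 mm and 10.7 degrees, less where a joint would pass 70% of its speed; a pose out of reach is approached as far as the arm can. A call with a number of a shift or a turn outside -1 to 1 is refused whole. A call with a gripper value outside its range is refused whole. The fingers move at their own pace and stop on an object; "squeeze" is the grip in N (left out, the last holds). Time passes only in rows, so rows that repeat a pose let the fingers close, or fill a call up. It gives the time, the measured TCP pose, the force, the opening and the grip force at its end, in the units of the state.
- ctrl.state(): the state, without advancing time (a new reading comes with each control period).
- ctrl.grab_frame(name): name is "scene" or "top" or "wrist"; returns the picture (420x560x3 uint8, red, green, blue); there is no depth.
- ctrl.get_calibration(name): a dict with "fx", "fy", "cx", "cy" (pixels), "k1" (the pictures are not rectified: a ray, as slopes to the right and down, at radius r is drawn at 1 + k1 r^2 times it, then the intrinsics apply), "xyz" and "orientation" of the camera in the world. Camera axes: x right, y up, looking along -z (the intrinsics and any distortion apply to the point x, -y, -z); pixel columns grow to the right and rows downward; lengths in m; the calibration is good to about 2 mm. A picture is of the moment at which its call begins: read the wrist's pose just before it. get_calibration takes no time and is no camera call; for the wrist camera it gives the pose at the moment of the call.
- ctrl.sign_off(): hands the job in; it is judged then, once.
The state is a dict: "clock": time; "joint_pos": joint angles; "qvel": joint speeds; "joint_torque": joint torques, N m; "ee_pos": TCP position; "tool_rot": TCP orientation; "force": force on the tool from outside, world axes, zero at the start; "ft_torque": the same for the moment, N m; "grip_width": finger opening in m; "gripper_force": force on a finger pad.
Only numpy, scipy, OpenCV 4.12 (cv2) and the standard library are available. Lean on these libraries where they do the work, as an engineer would, in place of code of your own. Each camera call takes 0.05 s, during which the arm holds its last target. There are 200 camera calls.

## Working session

There is one attempt and no reset: what is moved stays moved. The work goes in short steps, Python scripts to look and compute and a tool call to move; the robot and the scene stay as the last step left them, time stands still between calls to the robot, and variables do not carry over. Pictures are saved under pics/ and viewed, at most 10 in all, crops included, and the job is handed in when it is done.

Besides the shell and the picture viewer there is one more tool, called after "Request:" as name(argument=value, ...) on one line, values as JSON. arm_command: Moves the arm, as the interface text tells. Shift numbers are shares of 0.25 m and turn numbers shares of 180 degrees, none past 1 either way. Its arguments: {"type":"object","properties":{"commands":{"type":"string"},"squeeze":{"type":"number"}},"required":["commands"]}

```bash
mkdir -p pics; cat > h.py <<'E'
import numpy as np, cv2
from scipy.spatial.transform import Rotation as R
from workcell import ctrl
def cam(n):
    c=ctrl.get_calibration(n); return c
def rot(c): return R.from_euler('xyz',c['orientation'],degrees=True).as_matrix()
def ray(c,u,v):
    K=np.array([[c['fx'],0,c['cx']],[0,c['fy'],c['cy']],[0,0,1.]])
    xd=(u-c['cx'])/c['fx'];yd=(v-c['cy'])/c['fy'];x,y=xd,yd
    for _ in range(20):
        s=1+c['k1']*(x*x+y*y);x,y=xd/s,yd/s
    return rot(c)@np.array([x,-y,-1.])
def onz(c,u,v,z):
    d=ray(c,u,v);o=np.array(c['xyz']);return o+d*(z-o[2])/d[2]
def proj(c,p):
    q=rot(c).T@(np.array(p)-c['xyz']);x,y=q[0]/-q[2],-q[1]/-q[2]
    s=1+c['k1']*(x*x+y*y);return c['cx']+c['fx']*x*s,c['cy']+c['fy']*y*s
def grab(n,f):
    c=cam(n);im=ctrl.grab_frame(n);cv2.imwrite(f'pics/{f}.png',im[:,:,::-1]);return c,im
E
python3 - <<'E'
from h import *
for n in('scene','top','wrist'):
    c,im=grab(n,n+'0');print(n,c)
print(ctrl.state(),ctrl.nose_length)
a=cv2.imread('pics/top0.png');cv2.imwrite('pics/top0b.png',cv2.resize(a,(800,600),interpolation=cv2.INTER_CUBIC))
E
```

```text
scene {'fx': 454.9372490785536, 'fy': 454.9372490785536, 'cx': 285.0603338129479, 'cy': 195.74583279693263, 'k1': -0.0032020373244391674, 'xyz': array([ 1.38593071, -0.56110875,  1.01907242]), 'orientation': array([50.07369515, -1.18536871, 56.23537748])}
top {'fx': 443.6939019123432, 'fy': 443.6939019123432, 'cx': 284.12507252588335, 'cy': 205.46842116815634, 'k1': -0.0417228268872921, 'xyz': array([0.45405654, 0.02858964, 1.26716877]), 'orientation': array([  2.99229124,  -0.48859907, -88.51585223])}
wrist {'fx': 303.7117748977834, 'fy': 303.7117748977834, 'cx': 280.04176411882645, 'cy': 207.54631700199118, 'k1': -0.019989133125307267, 'xyz': array([0.08434538, 0.52352536, 0.37192984]), 'orientation': array([-1.69094418e+01, -4.16721463e-03,  7.28467779e+01])}
{'clock': 0.15, 'joint_pos': array([ 7.28805231e+01,  7.23620026e+00, -2.31095702e+00,  8.05252763e+01,
        3.16441086e-04,  8.99984797e+01]), 'qvel': array([-0.02178091, -0.13678076,  0.11282071,  0.03765839, -0.17860645,
        0.02326548]), 'joint_torque': array([-1.14377497e-03, -4.36279142e+01,  3.53147650e+01,  1.37474886e-02,
        8.75119838e-06,  7.55520574e-06]), 'ee_pos': array([0.15445871, 0.50147435, 0.2556983 ]), 'tool_rot': array([-1.79927566e+02, -3.18362830e-04,  1.62882043e+02]), 'force': array([ 0.24687028, -0.74366149, -1.24675815]), 'ft_torque': array([-0.04614951, -0.01781625, -0.02933055]), 'gripper_force': 0.0, 'grip_width': 0.08531518705540087} 0.025
```

View pics/top0b.png

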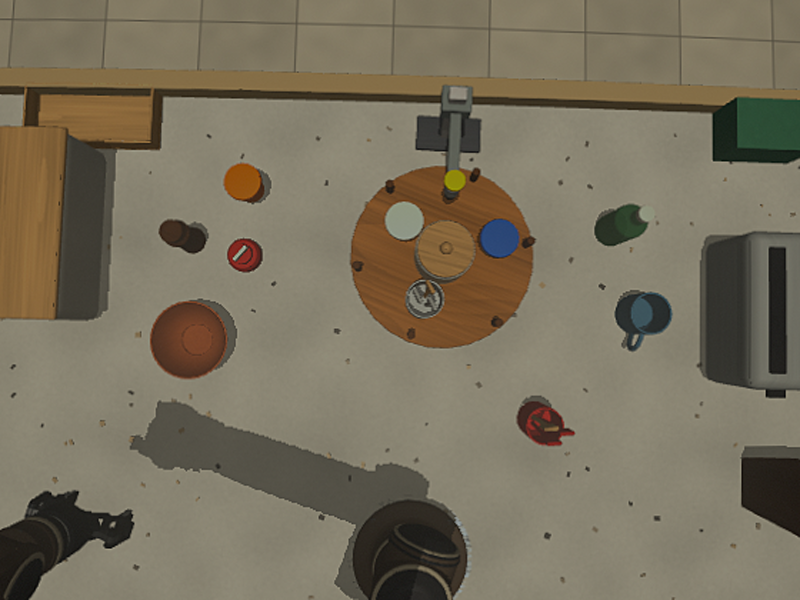

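View pics/scene0.png

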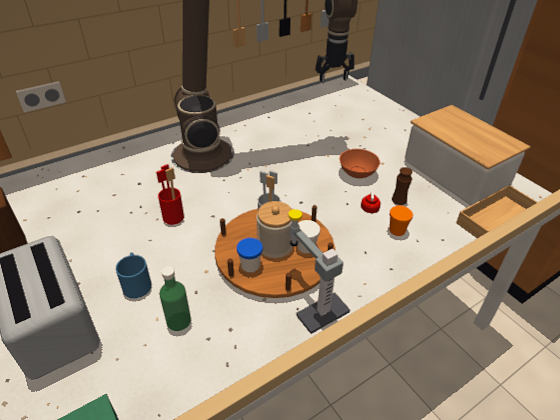

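```bash
cat >> h.py <<'E'
def blobs(m,mn=20):
    n,l,s,ce=cv2.connectedComponentsWithStats(m.astype(np.uint8));return [(s[i,4],ce[i]) for i in range(1,n) if s[i,4]>=mn]
E
python3 - <<'E'
from h import *
c=cam('top');im=cv2.imread('pics/top0.png');h=cv2.cvtColor(im,cv2.COLOR_BGR2HSV);H,S,V=[h[:,:,i].astype(int) for i in range(3)]
np.set_printoptions(precision=4,suppress=True)
roi=np.zeros(H.shape,bool);roi[105:260,235:385]=1
# disc ellipse
m=(roi&(H>4)&(H<20)&(S>90)&(V>50))
cn=max(cv2.findContours(m.astype(np.uint8),0,1)[0],key=cv2.contourArea)
hull=cv2.convexHull(cn)[:,0,:].astype(float)
P=np.array([onz(c,u,v,.035)[:2] for u,v in hull])
A=np.c_[2*P,np.ones(len(P))];s=np.linalg.lstsq(A,(P**2).sum(1),rcond=None)[0];r=np.sqrt(s[2]+s[:2]@s[:2]);C=s[:2];print('disc',C,r)
res=np.abs(np.hypot(*(P-C).T)-r);k=res<.003;A=A[k];s=np.linalg.lstsq(A,(P[k]**2).sum(1),rcond=None)[0];C=s[:2];print('disc',C,np.sqrt(s[2]+C@C),k.sum())
def show(n,m,z):
    for a,ce in blobs(m&roi):
        p=onz(c,*ce,z)[:2];d=p-C;print(n,a,ce,p,'r',np.hypot(*d),'ang',np.degrees(np.arctan2(d[1],d[0])),'dia',2*np.sqrt(a/np.pi)/c['fx']*(c['xyz'][2]-z))
show('blue',(H>105)&(H<130)&(S>130),.113)
show('yellow',(H>22)&(H<34)&(S>180),.245)
show('white',(S<40)&(V>150),.113)
show('dark',(V<60)&(S>60),.095)
for z in(.035,):
  pass
print(V[240:252,0:1].T)
for n,(u,v) in dict(p0=(390,187),p1=(475,174),p2=(529,242),p3=(497,321),p4=(411,333),p5=(358,266),spoon=(425,299),timer=(245,255)).items():
    p=onz(c,u*.7,v*.7,.095)[:2];d=p-C;print(n,p,np.hypot(*d),np.degrees(np.arctan2(d[1],d[0])))
E
```

```text
disc [ 0.5956 -0.048 ] 0.17923899638994806
disc [ 0.5949 -0.0477] 0.178771351494593 40
blue 548 [349.2007 166.4051] [ 0.6217 -0.1477] r 0.10352119510667207 ang -75.01117831103956 dia 0.06871177968465847
yellow 183 [317.918  125.8852] [ 0.6957 -0.0528] r 0.1009138282871067 ang -2.88120159689515 dia 0.035165739285467894
white 176 [281.6989 152.3807] [0.6538 0.0303] r 0.09773129269299494 ang 52.93792139062043 dia 0.03894011698375369
dark 28 [331.7143 123.    ] [ 0.7401 -0.1015] r 0.15483247920625323 ang -20.350375129882295 dia 0.015773960943863484
dark 25 [272.4  132.04] [0.7111 0.0566] r 0.15609589636693597 ang 41.918480529664755 dia 0.014904992088538736
dark 27 [368.1481 169.9259] [ 0.6163 -0.2013] r 0.15505114416897323 ang -82.07485818855015 dia 0.015489722150256747
[[137 136 136 135 135 135 134 135 134 136 136 133]]
p0 [0.7142 0.0551] 0.15744168423130825 40.74753048336059
p1 [ 0.7434 -0.1036] 0.15866256547135846 -20.626421715324824
p2 [ 0.6179 -0.207 ] 0.1609567054980844 -81.8016741307976
p3 [ 0.4691 -0.1498] 0.16204590507400166 -140.95212254999447
p4 [0.4429 0.0089] 0.16225516637442816 159.59541279626092
p5 [0.5644 0.1103] 0.16097937738358423 100.95112330178738
spoon [ 0.5064 -0.0154] 0.09427083573746128 159.99142575098844
timer [0.5794 0.3211] 0.3690903075576047 92.41479838243531
```

```bash
cat >> h.py <<'E'
def Rd(psi): return R.from_euler('xyz',[180,0,psi],degrees=True)
def rows(start,targets):
    """start (x,y,z,psi); targets: list of 5 (x,y,z,psi,g)"""
    R0=Rd(start[3]);o=[]
    for t in targets:
        rv=(R0.inv()*Rd(t[3])).as_rotvec()/np.pi
        d=R0.inv().apply(np.array(t[:3])-start[:3])/.25
        o.append(' '.join('%.3f'%(x+0) for x in (*rv,*d))+' %.2f'%t[4])
    return '; '.join(o)
def lin(a,b,g): # 5 rows from a to b
    a,b=np.array(a,float),np.array(b,float)
    return rows(a,[(*(a+(b-a)*k/5),g) for k in range(1,6)])
E
python3 - <<'E'
from h import *
w=[(.1545,.5015,.2557,162.9),(.25,.28,.33,122),(.36,.06,.33,80),(.468,-.153,.25,39.65)]
for a,b in zip(w,w[1:]):print(lin(a,b,.5))
E
```

```text
0.000 -0.000 0.045 -0.125 -0.147 -0.059 0.50; -0.000 -0.000 0.091 -0.250 -0.294 -0.119 0.50; -0.000 -0.000 0.136 -0.375 -0.441 -0.178 0.50; -0.000 -0.000 0.182 -0.501 -0.588 -0.238 0.50; -0.000 -0.000 0.227 -0.626 -0.735 -0.297 0.50
0.000 -0.000 0.047 -0.196 -0.019 -0.000 0.50; 0.000 -0.000 0.093 -0.392 -0.037 -0.000 0.50; 0.000 -0.000 0.140 -0.588 -0.056 -0.000 0.50; 0.000 -0.000 0.187 -0.784 -0.075 -0.000 0.50; 0.000 -0.000 0.233 -0.979 -0.093 -0.000 0.50
0.000 -0.000 0.045 -0.153 0.115 0.064 0.50; 0.000 -0.000 0.090 -0.306 0.229 0.128 0.50; -0.000 -0.000 0.134 -0.458 0.344 0.192 0.50; 0.000 -0.000 0.179 -0.611 0.459 0.256 0.50; -0.000 -0.000 0.224 -0.764 0.573 0.320 0.50
```

Request:
arm_command(commands="0 0 0.045 -0.125 -0.147 -0.06 0.5; 0 0 0.091 -0.25 -0.294 -0.12 0.5; 0 0 0.136 -0.375 -0.441 -0.18 0.5; 0 0 0.182 -0.5 -0.588 -0.24 0.5; 0 0 0.227 -0.626 -0.735 -0.3 0.5")

```text
clock: 0.78
ee_pos: [0.2502, 0.2785, 0.3316]
tool_rot: [180.0, 0.0, 121.8]
force: [0.6, -0.2, 0.6]
grip_width: 0.0428
gripper_force: 0.0
```

Request:
arm_command(commands="0 0 0.047 -0.196 -0.019 0 0.5; 0 0 0.093 -0.392 -0.037 0 0.5; 0 0 0.14 -0.588 -0.056 0 0.5; 0 0 0.187 -0.784 -0.075 0 0.5; 0 0 0.233 -0.98 -0.093 0 0.5")

```text
clock: 1.4
ee_pos: [0.3605, 0.0584, 0.3313]
tool_rot: [180.0, -0.0, 79.8]
force: [1.5, 0.1, 0.1]
grip_width: 0.0428
gripper_force: 0.0
```

Request:
arm_command(commands="0 0 0.045 -0.153 0.115 0.064 0.5; 0 0 0.09 -0.306 0.229 0.128 0.5; 0 0 0.134 -0.458 0.344 0.192 0.5; 0 0 0.179 -0.611 0.459 0.256 0.5; 0 0 0.224 -0.764 0.573 0.32 0.5")

```text
clock: 2.02
ee_pos: [0.4688, -0.1544, 0.2506]
tool_rot: [-180.0, -0.0, 39.5]
force: [0.0, 0.5, 0.0]
grip_width: 0.0428
gripper_force: 0.0
```

```bash
python3 - <<'E'
from h import *
c,im=grab('wrist','w1');s=ctrl.state();print(s['clock'],s['ee_pos'],s['tool_rot'],s['grip_width'],s['joint_pos'],s['force'])
C=np.array([.5949,-.0477])
for a in(219.65,):
    p=C+.165*np.array([np.cos(np.radians(a)),np.sin(np.radians(a))]);print(p,proj(c,(*p,.095)),'tcp pix',proj(c,s['ee_pos']))
E
```

```text
2.075 [ 0.47036247 -0.15817521  0.24757741] [-1.79999515e+02  1.70471208e-01  3.90671072e+01] 0.04277024709851886 [-18.50865647   4.16769209  -6.74783817  79.17628283  -0.1436351
 122.4243521 ] [ 1.75316915 -1.98278197 -2.46938191]
[ 0.46785715 -0.15298586] (np.float64(278.1624715558435), np.float64(199.6237505772303)) tcp pix (np.float64(288.510374891673), np.float64(292.1430152866142))
```

View pics/w1.png

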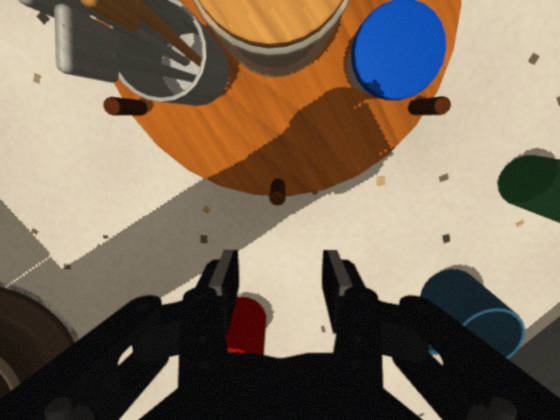

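```bash
python3 - <<'E'
from h import *
c=cam('top');im=cv2.imread('pics/top0.png');h=cv2.cvtColor(im,cv2.COLOR_BGR2HSV)
m=((h[:,:,0]<6)|(h[:,:,0]>174))&(h[:,:,1]>150);m[:,:330]=0
for a,ce in blobs(m,5):print(a,ce,[onz(c,*ce,z)[:2].round(3) for z in(0,.1,.2)])
ys,xs=np.where(m);print(xs.min(),xs.max(),ys.min(),ys.max(),onz(c,xs.min(),ys.min(),.05),onz(c,xs.max(),ys.max(),.2))
s=ctrl.state();a=(.468,-.1535,.2506,39.6);print(s['ee_pos'])
print(lin((.4688,-.1544,.2506,39.5),(.468,-.153,.087,39.65),.5))
E
```

```text
155 [376.98064516 293.75483871] [array([ 0.276, -0.251]), array([ 0.29 , -0.229]), array([ 0.304, -0.207])]
8 [375.5  295.75] [array([ 0.27 , -0.247]), array([ 0.285, -0.225]), array([ 0.299, -0.204])]
7 [393.57142857 296.42857143] [array([ 0.269, -0.299]), array([ 0.284, -0.273]), array([ 0.299, -0.247])]
5 [375.8 303.2] [array([ 0.249, -0.248]), array([ 0.265, -0.226]), array([ 0.282, -0.205])]
28 [395.67857143 303.14285714] [array([ 0.251, -0.305]), array([ 0.267, -0.279]), array([ 0.283, -0.252])]
24 [387.33333333 309.91666667] [array([ 0.231, -0.282]), array([ 0.249, -0.257]), array([ 0.266, -0.233])]
368 558 285 374 [ 0.30633372 -0.21499448  0.05      ] [ 0.1178176  -0.65468896  0.2       ]
[ 0.47036247 -0.15817521  0.24757741]
0.000 0.000 -0.000 0.000 -0.001 0.131 0.50; 0.000 0.000 -0.000 0.000 -0.003 0.262 0.50; 0.000 0.000 -0.001 0.001 -0.004 0.393 0.50; 0.000 0.000 -0.001 0.001 -0.005 0.524 0.50; 0.000 0.000 -0.001 0.001 -0.006 0.654 0.50
```

Request:
arm_command(commands="0 0 0 0 0 0 0.5; 0 0 0 0 0 0.1 0.5; 0 0 0 0 0 0.25 0.5; 0 0 0 0 0 0.4 0.5; 0 0 0 0 0 0.4 0.5")

```text
clock: 2.7
ee_pos: [0.4664, -0.1513, 0.1496]
tool_rot: [-179.8, 0.1, 39.9]
force: [-0.3, -0.3, 0.6]
grip_width: 0.0426
gripper_force: 0.0
```

Request:
arm_command(commands="0 0 0 0 0 0.05 0.5; 0 0 0 0 0 0.12 0.5; 0 0 0 0 0 0.2 0.5; 0 0 0 0 0 0.25 0.5; 0 0 0 0 0 0.25 0.5")

```text
clock: 3.32
ee_pos: [0.4683, -0.1527, 0.0887]
tool_rot: [-180.0, 0.0, 39.8]
force: [-0.4, -0.9, 0.7]
grip_width: 0.043
gripper_force: 0.0
```

```bash
python3 - <<'E'
from h import *
c,im=grab('wrist','w2');s=ctrl.state();print(s['clock'],s['ee_pos'],s['tool_rot'],s['grip_width'],s['force'])
E
```

```text
3.375 [ 0.46866488 -0.1528286   0.08931411] [ 1.79979277e+02 -1.33685893e-02  3.97711224e+01] 0.04285967251617937 [-0.486881   -0.46709321 -0.33884089]
```

View pics/w2.png

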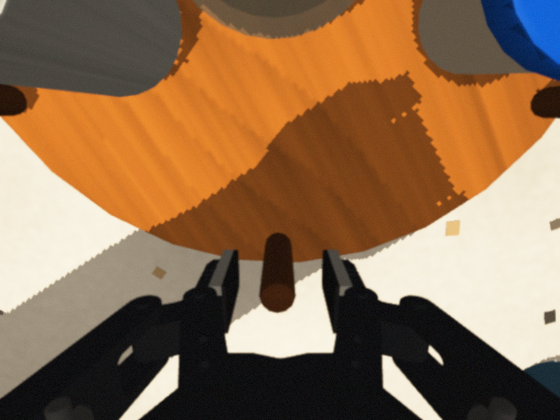

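Request:
arm_command(commands="0 0 0 0 0 0 0.27; 0 0 0 0 0 0 0.27; 0 0 -0.0056 0.0001 0.0115 0 0.27; 0 0 -0.0111 0.0004 0.023 0 0.27; 0 0 -0.0222 0.0016 0.046 0 0.27")

```text
clock: 4.0
ee_pos: [0.4762, -0.1614, 0.0889]
tool_rot: [-180.0, -0.0, 43.9]
force: [0.2, 1.0, 0.8]
grip_width: 0.0228
gripper_force: 0.4
```

Request:
arm_command(commands="0 0 -0.0111 0.0004 0.023 0 0.27; 0 0 -0.0222 0.0016 0.046 0 0.27; 0 0 -0.0361 0.0042 0.0747 0 0.27; 0 0 -0.05 0.0081 0.1032 0 0.27; 0 0 -0.0667 0.0144 0.1372 0 0.27")

```text
clock: 4.62
ee_pos: [0.5025, -0.1838, 0.0887]
tool_rot: [-180.0, -0.0, 55.9]
force: [0.6, 0.2, -0.2]
grip_width: 0.0229
gripper_force: 0.4
```

```bash
cat > look.py <<'E'
from h import *
import sys
np.set_printoptions(precision=4,suppress=True)
c,im=grab('top',sys.argv[1]);s=ctrl.state();print(s['clock'],s['ee_pos'],s['tool_rot'],s['grip_width'],s['force'])
C=np.array([.5949,-.0477]);d=s['ee_pos'][:2]-C;print('tcp ang',np.degrees(np.arctan2(d[1],d[0]))%360,np.hypot(*d))
h=cv2.cvtColor(im,cv2.COLOR_RGB2HSV);H,S,V=[h[:,:,i].astype(int) for i in range(3)]
def show(n,m,z):
    m=m.copy();m[:105]=0;m[260:]=0;m[:,:235]=0;m[:,385:]=0
    for a,ce in blobs(m):
        p=onz(c,*ce,z)[:2];d=p-C;print(n,a,ce,p,'r',np.hypot(*d),'ang',np.degrees(np.arctan2(d[1],d[0])))
show('blue',(H>105)&(H<130)&(S>130),.113)
show('yellow',(H>22)&(H<34)&(S>180),.245)
E
python3 look.py t1
```

```text
4.675 [ 0.5035 -0.1845  0.0887] [179.957   -0.0028  55.965 ] 0.02297868234687219 [ 0.5426 -0.9835  0.0073]
tcp ang 236.25631537866659 0.164531691952301
blue 547 [345.2413 156.6344] [ 0.6473 -0.1368] r 0.10337097244989905 ang -59.57324930401647
yellow 183 [317.918  125.8852] [ 0.6957 -0.0528] r 0.10095103411606193 ang -2.8814253706371282
```

Request:
arm_command(commands="0 0 -0.0111 0.0004 0.023 0 0.27; 0 0 -0.025 0.002 0.0518 0 0.27; 0 0 -0.0417 0.0056 0.0861 0 0.27; 0 0 -0.0583 0.0111 0.1202 0 0.27; 0 0 -0.075 0.0182 0.1541 0 0.27")

```text
clock: 5.3
ee_pos: [0.5369, -0.2016, 0.0887]
tool_rot: [-180.0, -0.0, 69.4]
force: [-0.7, 0.2, 0.7]
grip_width: 0.0233
gripper_force: 0.4
```

Request:
arm_command(commands="0 0 -0.0167 0.0009 0.0345 0 0.27; 0 0 -0.0333 0.0036 0.069 0 0.27; 0 0 -0.05 0.0081 0.1032 0 0.27; 0 0 -0.0667 0.0144 0.1372 0 0.27; 0 0 -0.0833 0.0225 0.1708 0 0.27")

```text
clock: 5.92
ee_pos: [0.5788, -0.2115, 0.0886]
tool_rot: [-180.0, -0.0, 84.4]
force: [-0.9, 0.6, -0.3]
grip_width: 0.0227
gripper_force: 0.4
```

Request:
arm_command(commands="0 0 -0.0167 0.0009 0.0345 0 0.27; 0 0 -0.0333 0.0036 0.069 0 0.27; 0 0 -0.05 0.0081 0.1032 0 0.27; 0 0 -0.0611 0.0121 0.1259 0 0.27; 0 0 -0.0667 0.0144 0.1372 0 0.27")

```text
clock: 6.55
ee_pos: [0.6133, -0.2113, 0.0886]
tool_rot: [-180.0, 0.0, 96.3]
force: [0.2, -0.5, -0.1]
grip_width: 0.0234
gripper_force: 0.3
```

```bash
python3 look.py t2
```

```text
6.6 [ 0.6136 -0.2113  0.0886] [-179.9954    0.0006   96.3414] 0.022958693129118257 [ 0.1172 -0.2302 -1.4507]
tcp ang 276.51046360086895 0.1646348678753664
blue 439 [326.0182 140.6105] [ 0.6883 -0.0854] r 0.10074192902584998 ang -21.99268659955031
yellow 178 [317.7416 125.809 ] [ 0.6959 -0.0524] r 0.10109919887589261 ang -2.6411973723710918
```

Request:
arm_command(commands="0 0 -0.0083 0.0002 0.0173 0 0.27; 0 0 -0.0222 0.0016 0.046 0 0.27; 0 0 -0.0389 0.0049 0.0804 0 0.27; 0 0 -0.0556 0.01 0.1147 0 0.27; 0 0 -0.0667 0.0144 0.1372 0 0.27")

```text
clock: 7.22
ee_pos: [0.6472, -0.2039, 0.0888]
tool_rot: [-180.0, -0.0, 108.4]
force: [-0.5, -0.7, -0.5]
grip_width: 0.0231
gripper_force: 0.3
```

Request:
arm_command(commands="0 0 -0.0083 0.0002 0.0173 0 0.27; 0 0 -0.0144 0.0007 0.03 0 0.27; 0 0 -0.02 0.0013 0.0414 0 0.27; 0 0 -0.0222 0.0016 0.046 0 0.27; 0 0 -0.0222 0.0016 0.046 0 0.27")

```text
clock: 7.85
ee_pos: [0.6579, -0.2, 0.0889]
tool_rot: [180.0, 0.0, 112.3]
force: [-0.3, 0.1, 1.5]
grip_width: 0.0231
gripper_force: 0.0
```

```bash
python3 look.py t3; python3 - <<'E'
from h import *
c,im=grab('scene','s3')
cv2.imwrite('pics/s3c.png',cv2.resize(cv2.cvtColor(im,4)[180:320,190:370],(770,599),interpolation=cv2.INTER_CUBIC))
E
```

```text
7.9 [ 0.6579 -0.2001  0.0889] [179.9794   0.0149 112.26  ] 0.022932016477982965 [ 0.3876 -0.2725 -0.9123]
tcp ang 292.4554344590624 0.16487655349812186
blue 370 [312.6135 139.1811] [ 0.6911 -0.0501] r 0.09623028177037163 ang -1.4062394493257515
yellow 179 [317.9385 125.8268] [ 0.6959 -0.0528] r 0.10109273377757712 ang -2.902947245590881
```

View pics/s3c.png

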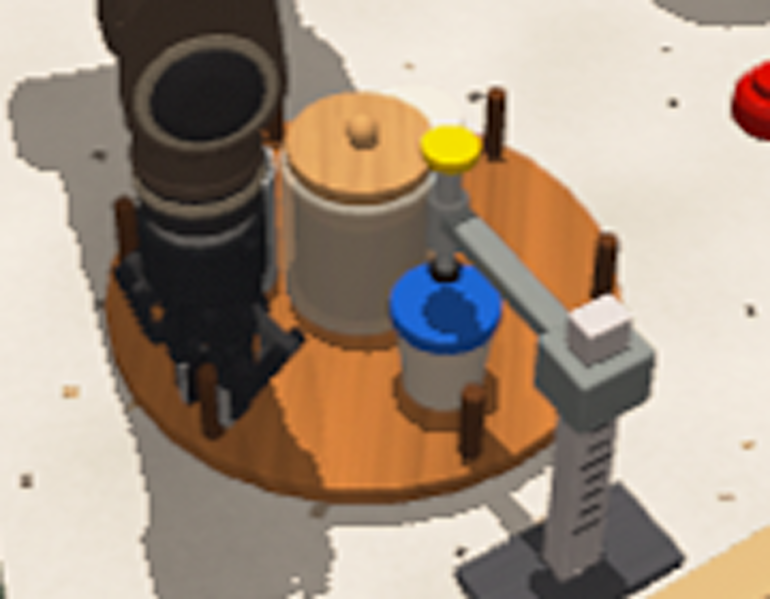

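```bash
python3 - <<'E'
from h import *
np.set_printoptions(precision=4,suppress=True)
from scipy.optimize import least_squares
def mask(f):
    h=cv2.cvtColor(cv2.imread(f),cv2.COLOR_BGR2HSV);return ((h[:,:,0]>105)&(h[:,:,0]<130)&(h[:,:,1]>150))
# top: circle fit r=.036 to hull points
c=cam('top')
for f in('top0','t1','t3'):
    m=mask(f'pics/{f}.png');m[:105]=0;m[190:]=0;m[:,:235]=0;m[:,385:]=0
    cn=max(cv2.findContours(m.astype(np.uint8),0,1)[0],key=cv2.contourArea);hu=cv2.convexHull(cn)[:,0,:]
    P=np.array([onz(c,u,v,.113)[:2] for u,v in hu.astype(float)])
    s=least_squares(lambda q:np.hypot(*(P-q[:2]).T)-.0352,P.mean(0),loss='soft_l1',f_scale=.001).x;print(f,s,len(P),np.hypot(*(s-[.5949,-.0477])),np.degrees(np.arctan2(s[1]+.0477,s[0]-.5949)))
# scene: compare extents
c=cam('scene');m=mask('pics/s3.png');m[:180]=0;m[320:]=0;m[:,:190]=0;m[:,370:]=0
n,l,st,_=cv2.connectedComponentsWithStats(m.astype(np.uint8));k=1+st[1:,4].argmax();print(st[k])
t=np.linspace(0,6.283,181)
for y in(-.058,-.053,-.048):
  q=np.array([proj(c,(.6957+.036*np.cos(a),y+.036*np.sin(a),.113)) for a in t]);print(y,q.min(0),q.max(0))
# yellow in scene -> pad check
h=cv2.cvtColor(cv2.imread('pics/s3.png'),cv2.COLOR_BGR2HSV);y=(h[:,:,0]>22)&(h[:,:,0]<34)&(h[:,:,1]>180)
for a,ce in blobs(y,30):print(a,ce,onz(c,*ce,.245),onz(c,*ce,.243))
E
```

```text
top0 [ 0.6222 -0.1475] 19 0.10341094204927993 -74.72048716574368
t1 [ 0.6476 -0.1364] 18 0.10314631561181603 -59.28722552336927
t3 [ 0.6984 -0.0532] 17 0.10359730379906021 -3.054034952877281
[281 242  26  21 415]
-0.058 [277.6573 240.5213] [304.1458 259.9589]
-0.053 [279.1973 239.8268] [305.6393 259.1978]
-0.048 [280.7318 239.1348] [307.1275 258.4395]
120 [294.775 214.525] [ 0.7004 -0.054   0.245 ] [ 0.6986 -0.0527  0.243 ]
```

Request:
arm_command(commands="0 0 0.0035 0 -0.007 0 0.27; 0 0 0.0067 0.0001 -0.0138 0 0.27; 0 0 0.0067 0.0001 -0.0138 -0.04 0.27; 0 0 0.0067 0.0001 -0.0138 -0.14 0.27; 0 0 0.0067 0.0001 -0.0138 -0.3 0.27")

```text
clock: 8.57
ee_pos: [0.6538, -0.2011, 0.1639]
tool_rot: [-179.9, -0.1, 111.1]
force: [-0.1, -1.3, -0.0]
grip_width: 0.023
gripper_force: 0.0
```

Request:
arm_command(commands="0 0 0 0 0 -0.2 0; 0 0 0 0 0 -0.4 0; 0 0 0 0 0 -0.6 0; 0 0 0 0 0 -0.72 0; 0 0 0 0 0 -0.72 0")

```text
clock: 9.2
ee_pos: [0.6551, -0.2015, 0.3476]
tool_rot: [179.7, 0.2, 111.1]
force: [1.2, 0.1, -0.2]
grip_width: -0.0002
gripper_force: 0.0
```

```bash
python3 look.py t4; python3 - <<'E'
from h import *
s=ctrl.state();p=s['ee_pos'];y=s['tool_rot'][2];print(lin((*p,y),(.6965,-.053,p[2]-.02,y),0))
E
```

```text
9.25 [ 0.6549 -0.2014  0.3453] [179.8616   0.1047 111.0576] 0.0001282102819156259 [0.1953 0.981  0.2193]
tcp ang 291.321835762011 0.16501314427769234
blue 370 [312.5811 139.2081] [ 0.691 -0.05 ] r 0.09615400295819007 ang -1.35742223995181
yellow 180 [317.9    125.8444] [ 0.6958 -0.0527] r 0.10104399444648218 ang -2.8537178834184047
0.000 0.000 0.000 0.099 0.074 0.016 0.00; 0.000 0.000 0.000 0.198 0.147 0.032 0.00; 0.000 0.000 0.000 0.297 0.221 0.048 0.00; 0.000 0.000 0.000 0.395 0.295 0.064 0.00; 0.000 0.000 0.000 0.494 0.369 0.080 0.00
```

Request:
arm_command(commands="0 0 0 0.09 0.067 0.01 0; 0 0 0 0.2 0.147 0.03 0; 0 0 0 0.32 0.24 0.05 0; 0 0 0 0.43 0.32 0.07 0; 0 0 0 0.494 0.369 0.08 0")

```text
clock: 9.88
ee_pos: [0.6961, -0.0513, 0.322]
tool_rot: [-179.9, -0.1, 111.1]
force: [0.3, -0.4, -0.1]
grip_width: 0.0001
gripper_force: 0.0
```

Request:
arm_command(commands="0 0 0 0 0 0 0; 0 0 0 0 0 0.04 0; 0 0 0 0 0 0.08 0; 0 0 0 0 0 0.12 0; 0 0 0 0 0 0.12 0")

```text
clock: 10.5
ee_pos: [0.6957, -0.0535, 0.2925]
tool_rot: [-179.9, -0.0, 111.0]
force: [0.8, 0.5, 0.1]
grip_width: 0.0002
gripper_force: 0.0
```

```bash
python3 - <<'E'
from h import *
c,im=grab('scene','s5');s=ctrl.state();print(s['clock'],s['ee_pos'],s['force'])
cv2.imwrite('pics/s5c.png',cv2.resize(cv2.cvtColor(im,4)[150:290,200:380],(770,599),interpolation=cv2.INTER_CUBIC))
E
```

```text
10.55 [ 0.69582457 -0.053297    0.29328965] [-0.54279556  0.15685763  0.7455706 ]
```

View pics/s5c.png

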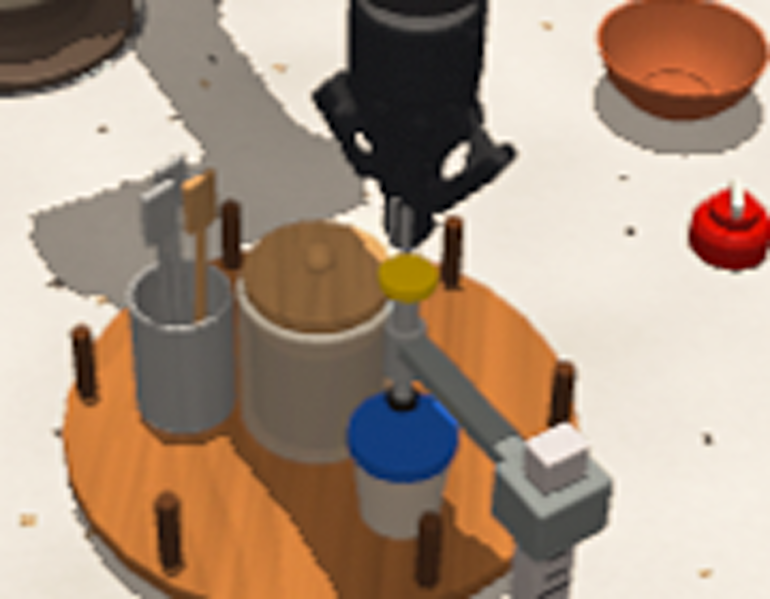

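Request:
arm_command(commands="0 0 0 0 0 0.03 0; 0 0 0 0 0 0.06 0; 0 0 0 0 0 0.076 0; 0 0 0 0 0 0.076 0; 0 0 0 0 0 0.076 0")

```text
clock: 11.18
ee_pos: [0.6963, -0.0529, 0.275]
tool_rot: [180.0, 0.0, 111.1]
force: [-0.2, 0.2, -0.7]
grip_width: 0.0002
gripper_force: 0.0
```

Request:
arm_command(commands="0 0 0 0 0 0.008 0; 0 0 0 0 0 0.016 0; 0 0 0 0 0 0.024 0; 0 0 0 0 0 0.032 0; 0 0 0 0 0 0.032 0")

```text
clock: 11.8
ee_pos: [0.6963, -0.0529, 0.2673]
tool_rot: [180.0, 0.0, 111.1]
force: [-0.6, -0.1, 4.2]
grip_width: 0.0002
gripper_force: 2.2
```

Request:
arm_command(commands="0 0 0 0 0 0.014 0; 0 0 0 0 0 0.028 0; 0 0 0 0 0 0.042 0; 0 0 0 0 0 0.056 0; 0 0 0 0 0 0.056 0")

```text
clock: 12.42
ee_pos: [0.6963, -0.0529, 0.2528]
tool_rot: [180.0, 0.0, 111.1]
force: [0.3, -0.4, 3.5]
grip_width: -0.0001
gripper_force: 1.3
```

Request:
arm_command(commands="0 0 0 0 0 0.006 0; 0 0 0 0 0 0.012 0; 0 0 0 0 0 0.018 0; 0 0 0 0 0 0.024 0; 0 0 0 0 0 0.024 0")

```text
clock: 13.05
ee_pos: [0.6963, -0.0529, 0.2468]
tool_rot: [180.0, 0.0, 111.1]
force: [-0.5, 0.5, 5.1]
grip_width: -0.0
gripper_force: 2.5
```

Request:
arm_command(commands="0 0 0 0 0 0.006 0; 0 0 0 0 0 0.011 0; 0 0 0 0 0 0.016 0; 0 0 0 0 0 0.016 0; 0 0 0 0 0 0.016 0")

```text
clock: 13.68
ee_pos: [0.6963, -0.0529, 0.2431]
tool_rot: [180.0, 0.0, 111.1]
force: [-0.8, 0.7, 5.8]
grip_width: 0.0
gripper_force: 3.1
```

Request:
arm_command(commands="0 0 0 0 0 0.004 0; 0 0 0 0 0 0.008 0; 0 0 0 0 0 0.011 0; 0 0 0 0 0 0.011 0; 0 0 0 0 0 0.011 0")

```text
clock: 14.3
ee_pos: [0.6963, -0.0529, 0.2406]
tool_rot: [180.0, 0.0, 111.1]
force: [-0.7, 0.2, 6.5]
grip_width: -0.0003
gripper_force: 3.5
```

```bash
python3 look.py t6; python3 - <<'E'
from h import *
c,im=grab('scene','s6');cv2.imwrite('pics/s6c.png',cv2.resize(cv2.cvtColor(im,4)[190:280,260:380],(800,600),interpolation=cv2.INTER_CUBIC))
E
```

```text
14.35 [ 0.6963 -0.0529  0.2406] [179.9597   0.0188 111.0622] 0.00015975839310453284 [-0.8049  0.4371  7.6232]
tcp ang 357.0696907799076 0.10149405002524316
```

View pics/s6c.png

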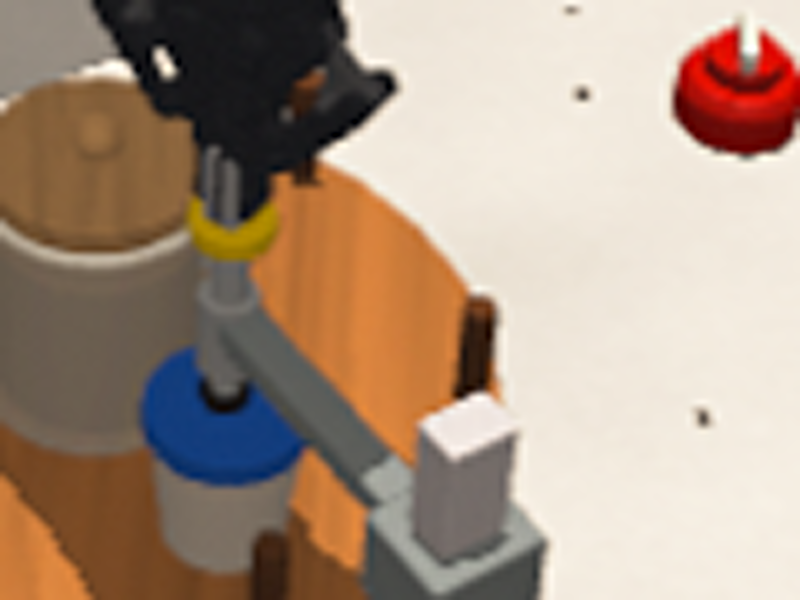

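Request:
arm_command(commands="0 0 0 0 0 -0.02 0; 0 0 0 0 0 -0.08 0; 0 0 0 0 0 -0.25 0; 0 0 0 0 0 -0.42 0; 0 0 0 0 0 -0.5 0")

```text
clock: 15.02
ee_pos: [0.6963, -0.0529, 0.3671]
tool_rot: [179.9, 0.1, 111.1]
force: [0.2, -0.4, -0.0]
grip_width: 0.0001
gripper_force: 0.0
```

Request:
arm_command(commands="0 0 0 -0.15 -0.15 0 0; 0 0 0 -0.3 -0.3 0 0; 0 0 0 -0.45 -0.45 0 0; 0 0 0 -0.6 -0.6 0 0; 0 0 0 -0.6 -0.6 0 0")

```text
clock: 15.65
ee_pos: [0.6085, -0.2501, 0.3645]
tool_rot: [-179.9, -0.0, 110.8]
force: [1.3, -0.2, 0.7]
grip_width: 0.0001
gripper_force: 0.0
```

```bash
python3 look.py t7; python3 - <<'E'
from h import *
c,im=grab('scene','s7')
def yc(f):
    h=cv2.cvtColor(cv2.imread(f),cv2.COLOR_BGR2HSV);y=(h[:,:,0]>20)&(h[:,:,0]<34)&(h[:,:,1]>180);y[:150]=0
    return max(blobs(y,30),key=lambda b:b[0])
for z in(.242,.22,.217,.215,.212,.21,.207,.205):print(z,proj(c,(.697,-.053,z)))
for n in ('scene0','s3','s7'):print(n,yc(f'pics/{n}.png'))
cv2.imwrite('pics/s7c.png',cv2.resize(cv2.cvtColor(im,4)[190:310,220:380],(800,600),interpolation=cv2.INTER_CUBIC))
E
```

```text
15.7 [ 0.6094 -0.2484  0.3645] [-179.9618   -0.0523  110.8759] -0.0001324844985230289 [ 0.1407 -0.2065 -0.0911]
tcp ang 274.1354110136402 0.20121249352794074
blue 346 [312.4364 139.4162] [ 0.6905 -0.0496] r 0.09558210694633183 ang -1.1445431679558868
yellow 165 [316.8424 128.697 ] [ 0.689  -0.0504] r 0.09414184116268504 ang -1.6445138770018006
0.242 (np.float64(294.28791252054145), np.float64(214.4930265263739))
0.22 (np.float64(293.99933658133847), np.float64(220.8306251978175))
0.217 (np.float64(293.96052375273723), np.float64(221.68299723094498))
0.215 (np.float64(293.9347192697858), np.float64(222.24968905028618))
0.212 (np.float64(293.89611818811403), np.float64(223.09740264461067))
0.21 (np.float64(293.87045429446425), np.float64(223.66100151773378))
0.207 (np.float64(293.8320632387403), np.float64(224.50409460241548))
0.205 (np.float64(293.80653879326724), np.float64(225.06462567861888))
scene0 (np.int32(124), array([294.73387097, 214.61290323]))
s3 (np.int32(126), array([294.84126984, 214.62698413]))
s7 (np.int32(128), array([294.421875, 222.734375]))
```

View pics/s7c.png

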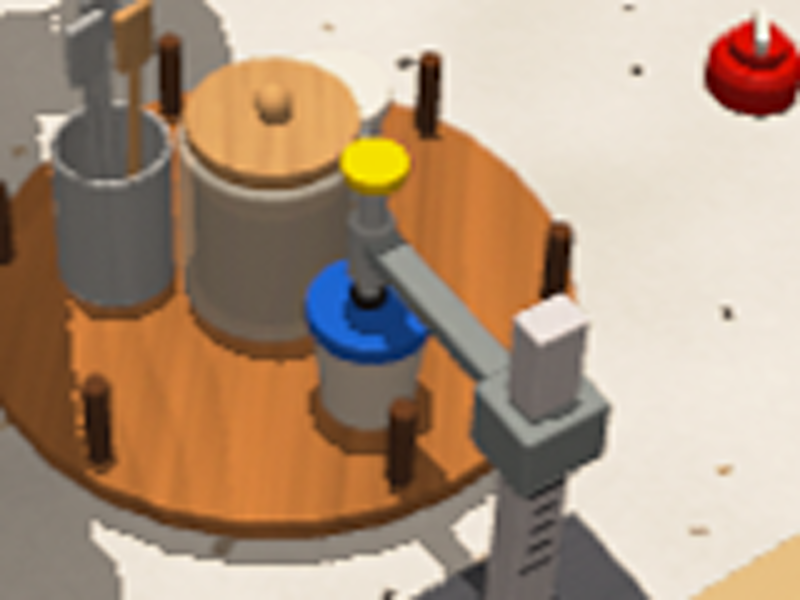

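Request:
arm_command(commands="0 0 0 0.15 0.15 0 0; 0 0 0 0.3 0.3 0 0; 0 0 0 0.45 0.45 0 0; 0 0 0 0.57 0.57 0 0; 0 0 0 0.6 0.6 0 0")

```text
clock: 16.38
ee_pos: [0.6974, -0.0483, 0.3637]
tool_rot: [-179.9, -0.1, 111.4]
force: [-0.4, -0.7, -0.8]
grip_width: -0.0
gripper_force: 0.0
```

Request:
arm_command(commands="0 0 0 0 0 0 0; 0 0 0 0 0 0.1 0; 0 0 0 0 0 0.25 0; 0 0 0 0 0 0.4 0; 0 0 0 0 0 0.44 0")

```text
clock: 17.0
ee_pos: [0.6946, -0.0541, 0.2527]
tool_rot: [-179.8, -0.1, 111.0]
force: [-0.2, 0.7, 0.9]
grip_width: 0.0001
gripper_force: 0.0
```

Request:
arm_command(commands="0 0 0 0 0 0.03 0; 0 0 0 0 0 0.05 0; 0 0 0 0 0 0.06 0; 0 0 0 0 0 0.064 0; 0 0 0 0 0 0.064 0")

```text
clock: 17.62
ee_pos: [0.6966, -0.053, 0.2405]
tool_rot: [179.9, 0.1, 111.1]
force: [-1.4, -0.8, 5.8]
grip_width: -0.0002
gripper_force: 2.8
```

Request:
arm_command(commands="0 0 0 0 0 0 0; 0 0 0 0 0 0.001 0; 0 0 0 0 0 0.002 0; 0 0 0 0 0 0.002 0; 0 0 0 0 0 0.002 0")

```text
clock: 18.25
ee_pos: [0.6966, -0.053, 0.2404]
tool_rot: [179.9, 0.1, 111.1]
force: [-1.0, -0.5, 6.7]
grip_width: 0.0001
gripper_force: 3.6
```

Request:
arm_command(commands="0 0 0 0 0 -0.02 0; 0 0 0 0 0 -0.08 0; 0 0 0 0 0 -0.25 0; 0 0 0 0 0 -0.42 0; 0 0 0 0 0 -0.5 0")

```text
clock: 18.88
ee_pos: [0.6963, -0.0528, 0.3662]
tool_rot: [179.8, 0.1, 111.1]
force: [0.7, -0.1, -0.7]
grip_width: 0.0
gripper_force: 0.0
```

Request:
arm_command(commands="0 0 0 -0.15 -0.15 0 0; 0 0 0 -0.3 -0.3 0 0; 0 0 0 -0.45 -0.45 0 0; 0 0 0 -0.57 -0.57 0 0; 0 0 0 -0.6 -0.6 0 0")

```text
clock: 19.5
ee_pos: [0.6091, -0.249, 0.3636]
tool_rot: [-180.0, -0.0, 110.9]
force: [0.5, 0.2, 0.3]
grip_width: -0.0003
gripper_force: 0.0
```

```bash
python3 look.py t8; python3 - <<'E'
from h import *
def yc(f):
    h=cv2.cvtColor(cv2.imread(f),cv2.COLOR_BGR2HSV);y=(h[:,:,0]>20)&(h[:,:,0]<34)&(h[:,:,1]>180);y[:150]=0
    return max(blobs(y,30),key=lambda b:b[0])
for i in range(3):
    grab('scene','s8');print(yc('pics/s8.png'))
E
```

```text
19.55 [ 0.6092 -0.2489  0.3636] [-179.9776    0.0039  110.8989] -0.00020325415903240128 [-0.303   0.0051  1.0987]
tcp ang 274.0550563218599 0.20173799816721613
blue 346 [312.4075 139.4191] [ 0.6905 -0.0495] r 0.09557077730772336 ang -1.0991818056720428
yellow 163 [316.8282 128.6687] [ 0.6891 -0.0504] r 0.09420664455271278 ang -1.622353209038861
(np.int32(126), array([294.41269841, 222.8015873 ]))
(np.int32(126), array([294.41269841, 222.8015873 ]))
(np.int32(126), array([294.41269841, 222.8015873 ]))
```

```bash
python3 -c "from workcell import ctrl;print(ctrl.sign_off())"
```

```text
the job is handed in; nothing more can be done
None
```

The blue-lidded cup stands under the gauge, lid centred to about 3 mm, with the foot resting on the lid and its spring pressed in an estimated 7 mm of 16; I moved the arm clear, saw nothing else disturbed, and handed the job in at about 20 s.

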